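# Press the new bushing into the dough roller's bearing block

### The job

Fit the new bushing that stands on the table into the bore of the dough roller's bearing block: narrow nose down, pressed fully home until its shoulder sits flush on the block's sliding insert, then let go. The insert may stand anywhere along its slot, so feel for the bore with light touches and then press gently, never with more than about 40 N, and leave the cup, the scoop and the tape roll where they are.

Things in the scene. Friction and masses are not known exactly. Their poses are not given: they have to be found in the camera images.
- bushing: Loose yellow-metal flanged bushing, 49 mm high, about 0.12 kg, upright on its narrow nose. From below: body 25 mm in diameter, 22 mm long, its foot tapered by 0.8 mm all round over 3 mm; shoulder (flange) 38 mm in diameter, 5 mm thick; hub 28 mm in diameter, 22 mm high, the place to grip (27 to 49 mm above the foot). Origin: centre of the foot; z up its axis.
- bushing_shoulder (a point): Centre of the underside of the bushing's shoulder, on its axis, 22 mm above its foot. The nose enters the bore freely; from about 10 mm deep four sprung pins grip it and pushing takes roughly 5 to 15 N until the shoulder lands on the insert, where the force climbs by several N per mm. The bushing stays where it is left.
- bearing_block: Fixed bearing block, 160 mm long (its x), 84 mm wide (its y): dark base plate, a grey cheek at each end, 42 mm high (46 mm with bolt heads), and between them a bare aluminium insert, 66 x 68 mm, top face 44 mm above the table, with the upright bore in its middle: 26 mm in diameter, right through, 1 mm chamfer at the mouth. Origin: centre of the base's underside.
- block_top (a point): Middle of the block (not of the insert) at the height of the insert's flat top. The insert slides along the block's x only; it stands at an unmeasured place up to 12 mm either way, so the bore's axis lies within 12 mm of this point along the block's x, at its y = 0. The insert gives way only to a side push of some 9 N.
- dip_cup: Bystander: small white round cup, 76 mm wide and 47 mm high. Origin: centre of its underside.
- scoop: Bystander: dark measuring scoop, 147 mm long and 30 mm high, lying on the table. Origin: centre of its underside.
- tape_roll: Bystander: brown roll of parcel tape, 92 mm wide and 48 mm high. Origin: centre of its underside.
Things that resemble listed ones, but are neither listed nor needed, are in the scene too. There is more than one size of the bushing; the job needs the middle-sized.

How it is judged (in metres and radians):
On the way, in this order (a step that is already met when the one before it is completed fails the run):
1. the bushing's nose has entered the bore, upright (z of bushing_shoulder in the frame of block_top below 0.0185 m and horizontal distance between bushing and block_top below 0.016 m and angle between bushing's own z axis and vertical below 0.12 rad), for 0.05 s.
2. the bushing is pressed home to its shoulder (z of bushing_shoulder in the frame of block_top below 0.0015 m and angle between bushing's own z axis and vertical below 0.06 rad), for 0.2 s.
At the end, for the whole second after the job is handed in: The bushing sits nose down in the bore, its shoulder within 1.5 mm of the insert's top face, its axis within 0.06 rad of upright and within 16 mm of the middle of the block, at rest (all of step 2 and z of bushing_shoulder in the frame of block_top above -0.003 m and horizontal distance between bushing and block_top below 0.016 m and linear speed of bushing below 0.01 m/s); the robot touches nothing.
It fails at once if the bushing is pushed against the block with more than 40 N while it is not in the pins' grip (contact force between bushing and bearing_block above 40 N and z of bushing_shoulder in the frame of block_top above 0.016 m).
It fails at once if the bushing bears on the block and its pins with more than 75 N in all (the pins' own squeeze is about 25 N of it) (contact force between bushing and bearing_block above 75 N).
It fails at once if the robot pushes on the bearing block with more than 40 N (contact force between the arm and bearing_block above 40 N).
It fails at once if the cup, the scoop or the tape roll is moved by more than 20 mm (distance of any of dip_cup, scoop, tape_roll from where it was at the start of the episode above 0.02 m).
It also fails if it takes over 72 s, if anything falls off the work surface, if the arm or the gripper's body presses on something with over 40 N, if the wrist force passes 120 N, or if a joint passes its speed limit or range.

### The arm

A 6-joint arm with a two-finger parallel gripper is mounted at the origin on a cart in front of the work surface, level with it; the furniture and walls round the work are solid. World frame = base frame: x ahead of the robot, y to its left, z up, the work surface at z = 0. Lengths are in mm, angles in rad, forces in N, time in s.
With the tool pointing down it reaches from about 300 to 775 mm from the base axis. Payload 14.6 kg.
Tool frame: the origin (TCP) lies at the very end of the fingers, on their centre line; the grasp point (between the pads) lies 19 mm behind it; z points along the fingers, y is the line along which they close (so a half turn about z gives the same grasp; the last joint's range is limited). The gripper opens to 94 mm and grips with 3 to 60 N. Pads are 16 mm wide; open, the fingers measure 119 mm over their backs; the gripper's body (75 mm by 177 mm) begins 78 mm behind the grasp point.
Start: joints at [1.117, 0.3, 1.521, -0, 1.321, -0.067], TCP at [207.471, 509.357, 205.446] pointing down, gripper open.
Joint ranges: [-3.03, 3.03], [-0.79, 2.21], [0.23, 2.52], [-1.04, 4.18], [0, 3.07], [-2.55, 2.55]. Speed limits (rad/s): [2.22, 2.22, 2.57, 3.14, 3.14, 3.14].

### API

Orientations are given as [roll, pitch, yaw] about the fixed x, y, z axes, in that order (R = Rz(yaw) Ry(pitch) Rx(roll)).
In Python, from cell import manip gives the robot as it stands. The module is installed in compiled form; this text tells all that it offers.
- The arm moves only by the shell command python3 -m inch 'ROWS' [FORCE]. ROWS is JSON, a list of rows, each an object of numbers: "gripper": the opening, from 0 (shut) to 1 (fully open); "dx", "dy", "dz": the shift along the world's x, y, z in m; "wx", "wy", "wz": the turn, a rotation vector about the world's x, y, z in degrees. A call has exactly 5 rows; each row is the pose to reach, as a shift and turn from the pose commanded when the call began; what a row does not reach only later rows make up. A row lasts 1/12 s, in which the tool goes at most 41.7 mm and 7.16 degrees, less where a joint would pass 70% of its speed; a pose out of reach is approached as far as the arm can. A call with a gripper value outside its range is refused whole. The fingers move at their own pace and stop on an object; FORCE is the grip in N (left out, the last holds). Time passes only in rows, so rows that repeat a pose let the fingers close, or fill a call up. It gives the time, the measured TCP pose, the force, the opening and the grip force at its end, in the units of the state.
- manip.read_state(): the state, without advancing time (a new reading comes with each control period).
- manip.camera(name): name is "side" or "top"; returns the picture (400x640x3 uint8, blue, green, red); there is no depth.
- manip.camera_info(name): a dict with "camera_matrix" (3x3 intrinsics, pixels), "R" (3x3) and "t" (3): a world point X has camera coordinates R X + t. Camera axes: x right, y down, z forward; pixel columns grow to the right and rows downward; lengths in mm; the calibration is good to about 2 mm. A picture is of the moment at which its call begins. camera_info takes no time and is no camera call.
- manip.sign_off(): hands the job in; it is judged then, once.
The state is a dict: "clock": time; "joints": joint angles; "qd": joint speeds; "effort": joint torques, N m; "eef_pos": TCP position; "eef_rot": TCP orientation; "wrist_force": force on the tool from outside, world axes, zero at the start; "moment": the same for the moment, N m; "finger_gap": finger opening in mm; "finger_force": force on a finger pad.
Only numpy, scipy, OpenCV 4.12 (cv2) and the standard library are available. Lean on these libraries where they do the work, as an engineer would, in place of code of your own. Each camera call takes 0.05 s, during which the arm holds its last target. There are 200 camera calls.

## Working session

There is one attempt and no reset: what is moved stays moved. The work goes in short steps, Python scripts to look and compute and a shell command to move; the robot and the scene stay as the last step left them, time stands still between calls to the robot, and variables do not carry over. Pictures are saved under pics/ and viewed, at most 10 in all, crops included, and the job is handed in when it is done.

```bash
mkdir -p pics; python3 - <<'E'
from cell import manip
import cv2
for n in("side","top"):
    cv2.imwrite(f"pics/{n}0.png",manip.camera(n)); i=manip.camera_info(n); print(n,i)
print(manip.read_state())
E
```

```text
side {'camera_matrix': array([[466.19402037,   0.        , 317.56548417],
       [  0.        , 466.19402037, 203.89024898],
       [  0.        ,   0.        ,   1.        ]]), 'R': array([[-0.99996696, -0.00557339,  0.00591781],
       [-0.00790308,  0.49603286, -0.86826778],
       [ 0.00190377, -0.86828586, -0.49606051]]), 't': array([ 601.11422696,   48.52873928, 1113.18910117])}
top {'camera_matrix': array([[484.06278315,   0.        , 314.81292325],
       [  0.        , 484.06278315, 190.59128804],
       [  0.        ,   0.        ,   1.        ]]), 'R': array([[-0.02809018, -0.99959365, -0.00484502],
       [-0.99363139,  0.02845109, -0.10902841],
       [ 0.10912195,  0.00175153, -0.99402683]]), 't': array([   4.5482536 ,  579.28247655, 1061.51240543])}
{'clock': 0.1, 'joints': array([ 1.11737482e+00,  3.00413568e-01,  1.52150494e+00, -4.04963785e-05,
        1.32068886e+00, -6.66426030e-02]), 'qd': array([ 0.00022417, -0.00093996,  0.0006023 ,  0.00010098, -0.00252689,
        0.00058798]), 'effort': array([ 6.16641664e-04, -5.32649338e+01, -3.53279793e+01,  7.09325960e-02,
        2.34852458e-02, -4.61851059e-06]), 'eef_pos': array([207.3981909 , 509.15158499, 204.95009451]), 'eef_rot': array([-3.14057758e+00, -2.84338187e-05,  2.75482378e+00]), 'wrist_force': array([ 0.11017474,  1.39833735, -0.443     ]), 'moment': array([-0.00513487, -0.03542911, -0.00768947]), 'finger_force': 0.0, 'finger_gap': 94.5047001245108}
```

View pics/side0.png

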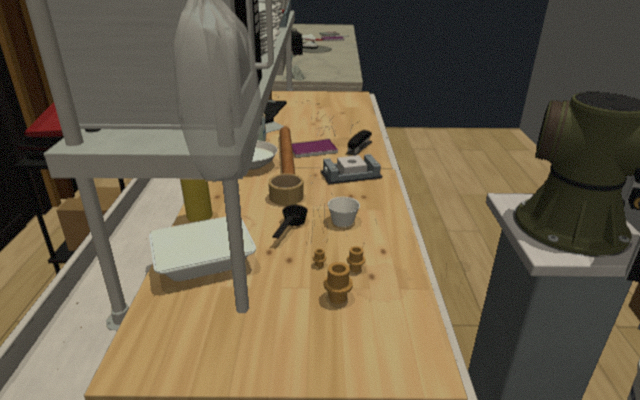

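View pics/top0.png

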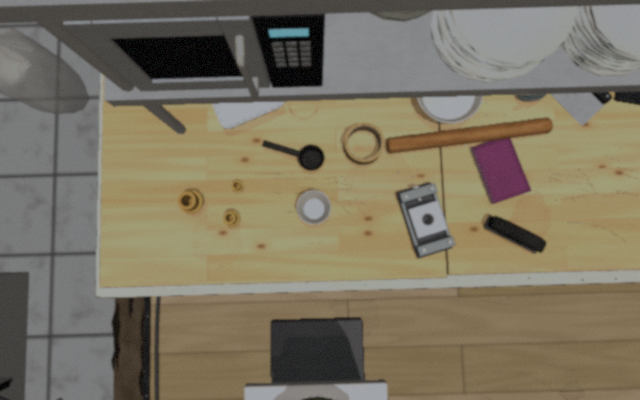

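The side view shows bushings at about (338,284), (356,260) and (319,258), and the block at (351,168). The top view shows the bushings at (190,200), (231,217) and (238,185), and the bore at (428,219). I'll enlarge these next.

```bash
python3 - <<'E'
import cv2,numpy as np
s=cv2.imread("pics/side0.png");t=cv2.imread("pics/top0.png")
c=lambda im,u,v:cv2.resize(im[v:v+60,u:u+80],(400,300),interpolation=cv2.INTER_CUBIC)
cv2.imwrite("pics/crops.png",np.vstack([np.hstack([c(s,300,240),c(s,312,140)]),np.hstack([c(t,170,175),c(t,385,190)])]))
E
cat > h.py <<'E'
import numpy as np
from cell import manip
I={n:manip.camera_info(n) for n in("side","top")}
def P(n):
    i=I[n];return i["camera_matrix"]@np.c_[i["R"],i["t"]]
def proj(n,X):
    p=P(n)@np.r_[X,1];return p[:2]/p[2]
def tri(a,b): # side px, top px -> X, residual px
    A=[];
    for n,(u,v) in(("side",a),("top",b)):
        M=P(n);A+= [u*M[2]-M[0],v*M[2]-M[1]]
    A=np.array(A);A/=np.linalg.norm(A[:,:3],axis=1)[:,None]
    x=np.linalg.lstsq(A[:,:3],-A[:,3],rcond=None)[0]
    return x.round(1),[ (proj("side",x)-a).round(1),(proj("top",x)-b).round(1)]
def onz(n,px,z):
    M=P(n);H=M[:,[0,1,3]].copy();H[:,2]+=M[:,2]*z
    x=np.linalg.solve(H,[*px,1]);return (x[:2]/x[2]).round(1)
E
```

```text
(no output)
```

View pics/crops.png

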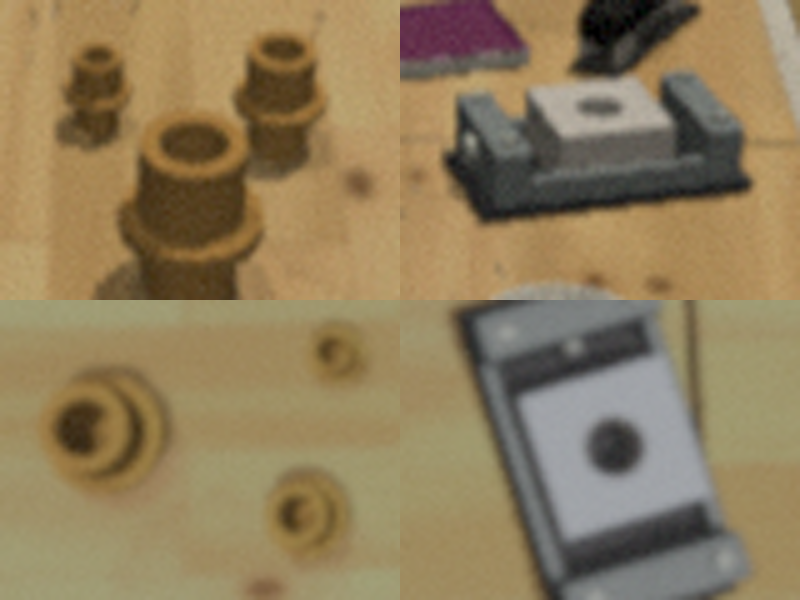

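The middle bushing's hub top is at about (356,249.4) in the side view and (229.6,217) in the top view. The bore is at (352,160.8) in the side view and (427.2,218.8) in the top view.

```bash
python3 - <<'E'
from h import *
print("hub",tri((356,249.4),(229.6,217)))
print("flange",tri((355.8,258.5),(231.8,217.4)))
print("foot side z0",onz("side",(356,270.5),0))
print("small",tri((319.2,250.8),(237.2,185.0)))
print("big",tri((338.2,268),(187,200)))
b=tri((352,160.8),(427.2,218.8));print("bore",b)
x=b[0]
C=lambda u,v:(385+(u-400)/5-.4,190+(v-300)/5-.4)
q=np.array([onz("top",C(*p),44) for p in((521,395),(655,352),(708,500),(573,542))]);print(q,q.mean(0))
for a,bb in((0,3),(1,2),(0,1),(3,2)):
  d=q[bb]-q[a];print(np.hypot(*d),np.degrees(np.arctan2(d[1],d[0])))
print("bore z44",onz("top",(427.2,218.8),44),"hub z49",onz("top",(229.6,217),49))
f=466.194/((P("side")/1)@np.r_[tri((356,249.4),(229.6,217))[0],1])[2];print("hub dia",13.8/f)
# cheek outer corners at z~42, approx
# cheek outer faces
for p in ((470,345),(560,600),(655,315),(745,545)): print(onz("top",C(*p),42))
E
```

```text
hub (array([523.7, 178.3,  47.9]), [array([-0.2, -0. ]), array([-0. ,  0.2])])
flange (array([523.5, 177.5,  24.8]), [array([-0.4, -0. ]), array([-0. ,  0.4])])
foot side z0 [521.5 185.1]
small (array([596.9, 163.1,  32.8]), [array([0.1, 0. ]), array([ 0. , -0.1])])
big (array([562.5, 267. ,  69. ]), [array([0., 0.]), array([ 0., -0.])])
bore (array([ 506.7, -259. ,   43.7]), [array([-0.4, -0.1]), array([-0. ,  0.5])])
[[ 531.6 -219.5]
 [ 549.1 -280. ]
 [ 482.8 -299.8]
 [ 466.  -239.2]] [ 507.375 -259.625]
68.4941603350242 -163.2847312161479
69.19342454308793 -163.3721375141827
62.98015560476173 -73.86715946951462
62.88561043672871 -74.50515140086137
bore z44 [ 507.8 -259.1] hub z49 [524.  178.1]
hub dia 27.695359046969838
[ 554.7 -198.2]
[ 440.8 -232.6]
[ 565.8 -281.4]
[ 462.6 -315.5]
```

```bash
python3 -m inch '[{"dx":0.03,"dy":-0.03,"gripper":0.6},{"dx":0.055,"dy":-0.0575,"gripper":0.6},{"dx":0.083,"dy":-0.0866,"gripper":0.6},{"dx":0.11,"dy":-0.115,"gripper":0.6},{"dx":0.14,"dy":-0.146,"gripper":0.6}]'
python3 -m inch '[{"dx":0.028,"dy":-0.03,"dz":-0.01,"gripper":0.6},{"dx":0.055,"dy":-0.0575,"dz":-0.025,"gripper":0.6},{"dx":0.083,"dy":-0.0866,"dz":-0.04,"gripper":0.6},{"dx":0.11,"dy":-0.115,"dz":-0.055,"gripper":0.6},{"dx":0.125,"dy":-0.13,"dz":-0.065,"gripper":0.6}]'
```

```text
validation failed for argument at $[0]...
validation failed for argument at $[0]...
```

```bash
python3 -m inch '[{"dx":0.03,"dy":-0.03,"dz":0,"wx":0,"wy":0,"wz":0,"gripper":0.6},{"dx":0.055,"dy":-0.0575,"dz":0,"wx":0,"wy":0,"wz":0,"gripper":0.6},{"dx":0.083,"dy":-0.0866,"dz":0,"wx":0,"wy":0,"wz":0,"gripper":0.6},{"dx":0.11,"dy":-0.115,"dz":0,"wx":0,"wy":0,"wz":0,"gripper":0.6},{"dx":0.14,"dy":-0.146,"dz":0,"wx":0,"wy":0,"wz":0,"gripper":0.6}]'
```

```text
clock: 0.52
eef_pos: [347.1, 362.9, 205.3]
eef_rot: [-3.141, -0.0, 2.755]
wrist_force: [1.4, 0.4, -0.5]
finger_gap: 64.1
finger_force: 0.0
```

```bash
python3 -m inch '[{"dx":0.028,"dy":-0.03,"dz":-0.01,"wx":0,"wy":0,"wz":0,"gripper":0.6},{"dx":0.055,"dy":-0.0575,"dz":-0.025,"wx":0,"wy":0,"wz":0,"gripper":0.6},{"dx":0.083,"dy":-0.0866,"dz":-0.04,"wx":0,"wy":0,"wz":0,"gripper":0.6},{"dx":0.11,"dy":-0.115,"dz":-0.055,"wx":0,"wy":0,"wz":0,"gripper":0.6},{"dx":0.13,"dy":-0.136,"dz":-0.065,"wx":0,"wy":0,"wz":0,"gripper":0.6}]'
python3 -m inch '[{"dx":0.02,"dy":-0.02,"dz":-0.01,"wx":0,"wy":0,"wz":0,"gripper":0.6},{"dx":0.046,"dy":-0.049,"dz":-0.02,"wx":0,"wy":0,"wz":0,"gripper":0.6},{"dx":0.046,"dy":-0.049,"dz":-0.04,"wx":0,"wy":0,"wz":0,"gripper":0.6},{"dx":0.046,"dy":-0.049,"dz":-0.06,"wx":0,"wy":0,"wz":0,"gripper":0.6},{"dx":0.046,"dy":-0.049,"dz":-0.07,"wx":0,"wy":0,"wz":0,"gripper":0.6}]'
python3 - <<'E'
from h import *
import cv2
s=manip.camera("side");t=manip.camera("top")
c=lambda im,u,v:cv2.resize(im[v:v+60,u:u+80],(400,300),interpolation=cv2.INTER_CUBIC)
cv2.imwrite("pics/near.png",np.hstack([c(s,315,220),c(t,190,187)]))
x=manip.read_state()["eef_pos"];print(x,proj("side",x),proj("top",x))
E
```

```text
clock: 0.93
eef_pos: [477.5, 226.0, 139.0]
eef_rot: [-3.141, -0.001, 2.754]
wrist_force: [0.1, 0.7, -0.1]
finger_gap: 56.7
finger_force: 0.0
clock: 1.35
eef_pos: [521.6, 178.6, 67.9]
eef_rot: [-3.14, -0.003, 2.754]
wrist_force: [-0.8, -0.1, -0.3]
finger_gap: 56.6
finger_force: 0.0
[521.43208592 179.24254277  68.7971699 ] [357.46015312 240.99917861] [227.43241802 217.67620241]
```

View pics/near.png

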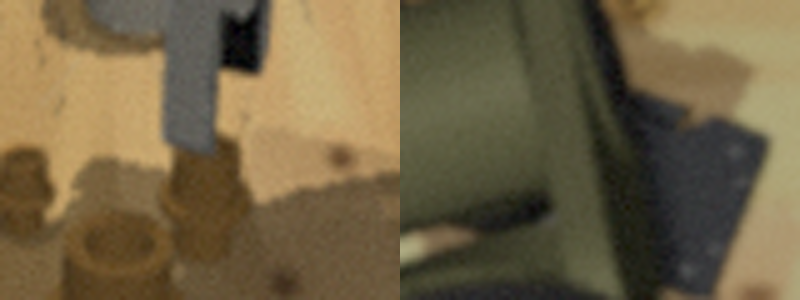

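The near fingertip is at about (353,249) in the side view and lines up in front of the hub. I'll lower the gripper, then close it.

```bash
python3 -m inch '[{"dx":0,"dy":0,"dz":-0.01,"wx":0,"wy":0,"wz":0,"gripper":0.6},{"dx":0,"dy":0,"dz":-0.02,"wx":0,"wy":0,"wz":0,"gripper":0.6},{"dx":0,"dy":0,"dz":-0.03,"wx":0,"wy":0,"wz":0,"gripper":0.6},{"dx":0,"dy":0,"dz":-0.04,"wx":0,"wy":0,"wz":0,"gripper":0.6},{"dx":0,"dy":0,"dz":-0.04,"wx":0,"wy":0,"wz":0,"gripper":0.6}]'
python3 -m inch '[{"dx":0,"dy":0,"dz":0,"wx":0,"wy":0,"wz":0,"gripper":0.2},{"dx":0,"dy":0,"dz":0,"wx":0,"wy":0,"wz":0,"gripper":0.2},{"dx":0,"dy":0,"dz":0,"wx":0,"wy":0,"wz":0,"gripper":0.1},{"dx":0,"dy":0,"dz":0,"wx":0,"wy":0,"wz":0,"gripper":0.1},{"dx":0,"dy":0,"dz":0,"wx":0,"wy":0,"wz":0,"gripper":0.1}]' 40
```

```text
clock: 1.87
eef_pos: [521.4, 179.2, 28.3]
eef_rot: [-3.14, -0.002, 2.755]
wrist_force: [0.2, 0.2, -0.5]
finger_gap: 56.3
finger_force: 0.0
clock: 2.28
eef_pos: [522.6, 179.5, 30.8]
eef_rot: [3.141, 0.001, 2.755]
wrist_force: [0.8, 0.7, 0.9]
finger_gap: 27.4
finger_force: 40.0
```

```bash
python3 -m inch '[{"dx":0,"dy":0,"dz":0.02,"wx":0,"wy":0,"wz":0,"gripper":0.1},{"dx":0,"dy":0,"dz":0.045,"wx":0,"wy":0,"wz":0,"gripper":0.1},{"dx":0,"dy":0,"dz":0.07,"wx":0,"wy":0,"wz":0,"gripper":0.1},{"dx":0,"dy":-0.015,"dz":0.095,"wx":0,"wy":0,"wz":0,"gripper":0.1},{"dx":0,"dy":-0.03,"dz":0.1,"wx":0,"wy":0,"wz":0,"gripper":0.1}]' 50
python3 -m inch '[{"dx":0,"dy":-0.03,"dz":0,"wx":0,"wy":0,"wz":0,"gripper":0.1},{"dx":0,"dy":-0.065,"dz":0,"wx":0,"wy":0,"wz":0,"gripper":0.1},{"dx":0,"dy":-0.1,"dz":0,"wx":0,"wy":0,"wz":0,"gripper":0.1},{"dx":-0.005,"dy":-0.13,"dz":0,"wx":0,"wy":0,"wz":0,"gripper":0.1},{"dx":-0.0066,"dy":-0.15,"dz":0,"wx":0,"wy":0,"wz":0,"gripper":0.1}]' 50
python3 -m inch '[{"dx":0,"dy":-0.03,"dz":0,"wx":0,"wy":0,"wz":0,"gripper":0.1},{"dx":0,"dy":-0.065,"dz":0,"wx":0,"wy":0,"wz":0,"gripper":0.1},{"dx":0,"dy":-0.1,"dz":0,"wx":0,"wy":0,"wz":0,"gripper":0.1},{"dx":-0.005,"dy":-0.13,"dz":0,"wx":0,"wy":0,"wz":0,"gripper":0.1},{"dx":-0.005,"dy":-0.15,"dz":0,"wx":0,"wy":0,"wz":0,"gripper":0.1}]' 50
python3 -m inch '[{"dx":0,"dy":-0.03,"dz":0,"wx":0,"wy":0,"wz":0,"gripper":0.1},{"dx":0,"dy":-0.06,"dz":0,"wx":0,"wy":0,"wz":0,"gripper":0.1},{"dx":-0.003,"dy":-0.09,"dz":0,"wx":0,"wy":0,"wz":0,"gripper":0.1},{"dx":-0.005,"dy":-0.1076,"dz":0,"wx":0,"wy":0,"wz":0,"gripper":0.1},{"dx":-0.005,"dy":-0.1076,"dz":0,"wx":0,"wy":0,"wz":0,"gripper":0.1}]' 50
```

```text
clock: 2.7
eef_pos: [523.8, 149.8, 134.6]
eef_rot: [3.138, 0.005, 2.756]
wrist_force: [-0.3, 0.4, -0.0]
finger_gap: 27.1
finger_force: 50.0
clock: 3.12
eef_pos: [515.2, -3.0, 130.6]
eef_rot: [-3.141, 0.0, 2.754]
wrist_force: [0.5, 0.8, -0.5]
finger_gap: 27.1
finger_force: 50.0
clock: 3.53
eef_pos: [510.1, -153.1, 130.5]
eef_rot: [-3.141, 0.0, 2.753]
wrist_force: [0.4, -0.7, -1.1]
finger_gap: 27.0
finger_force: 50.0
clock: 3.95
eef_pos: [505.1, -261.1, 130.3]
eef_rot: [-3.141, 0.0, 2.752]
wrist_force: [0.2, 0.2, -1.5]
finger_gap: 27.2
finger_force: 50.0
```

```bash
python3 -m inch '[{"dx":0,"dy":0,"dz":-0.01,"wx":0,"wy":0,"wz":0,"gripper":0.1},{"dx":0,"dy":0,"dz":-0.02,"wx":0,"wy":0,"wz":0,"gripper":0.1},{"dx":0,"dy":0,"dz":-0.03,"wx":0,"wy":0,"wz":0,"gripper":0.1},{"dx":0,"dy":0,"dz":-0.04,"wx":0,"wy":0,"wz":0,"gripper":0.1},{"dx":0,"dy":0,"dz":-0.04,"wx":0,"wy":0,"wz":0,"gripper":0.1}]'
python3 - <<'E'
from h import *
import cv2
s=manip.camera("side");t=manip.camera("top")
c=lambda im,u,v:cv2.resize(im[v:v+60,u:u+80],(400,300),interpolation=cv2.INTER_CUBIC)
cv2.imwrite("pics/bore.png",np.hstack([c(s,312,125),c(t,390,190)]))
for _ in range(4):
  x=manip.read_state()["eef_pos"];print(x)
x[2]-=30;print(proj("side",x),proj("top",x),proj("side",[506.9,-259.2,44]))
E
```

```text
clock: 4.37
eef_pos: [505.0, -256.9, 87.7]
eef_rot: [3.141, -0.004, 2.756]
wrist_force: [-0.5, 0.5, -2.4]
finger_gap: 27.0
finger_force: 50.0
[ 505.82292377 -257.64235809   89.96859339]
[ 505.82292377 -257.64235809   89.96859339]
[ 505.82292377 -257.64235809   89.96859339]
[ 505.82292377 -257.64235809   89.96859339]
[352.17026185 155.65799172] [428.23537942 219.36643023] [351.5150948  160.62768979]
```

View pics/bore.png

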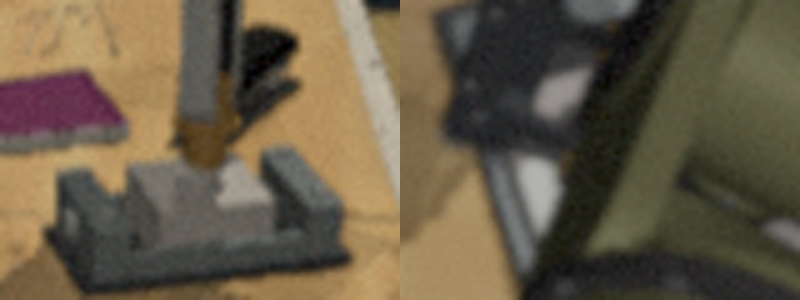

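The nose foot is at about (352.6,157), nearly over the bore's column of 352.0. I'll feel downward.

```bash
python3 -m inch '[{"dx":0,"dy":0,"dz":-0.005,"wx":0,"wy":0,"wz":0,"gripper":0.1},{"dx":0,"dy":0,"dz":-0.01,"wx":0,"wy":0,"wz":0,"gripper":0.1},{"dx":0,"dy":0,"dz":-0.013,"wx":0,"wy":0,"wz":0,"gripper":0.1},{"dx":0,"dy":0,"dz":-0.015,"wx":0,"wy":0,"wz":0,"gripper":0.1},{"dx":0,"dy":0,"dz":-0.016,"wx":0,"wy":0,"wz":0,"gripper":0.1}]'
python3 -m inch '[{"dx":0,"dy":0,"dz":-0.0003,"wx":0,"wy":0,"wz":0,"gripper":0.1},{"dx":0,"dy":0,"dz":-0.0006,"wx":0,"wy":0,"wz":0,"gripper":0.1},{"dx":0,"dy":0,"dz":-0.001,"wx":0,"wy":0,"wz":0,"gripper":0.1},{"dx":0,"dy":0,"dz":-0.001,"wx":0,"wy":0,"wz":0,"gripper":0.1},{"dx":0,"dy":0,"dz":-0.001,"wx":0,"wy":0,"wz":0,"gripper":0.1}]'
```

```text
clock: 4.88
eef_pos: [506.0, -258.2, 74.4]
eef_rot: [3.142, 0.0, 2.755]
wrist_force: [-1.2, 0.1, 4.5]
finger_gap: 27.0
finger_force: 50.0
clock: 5.3
eef_pos: [506.2, -258.3, 74.2]
eef_rot: [-3.141, 0.001, 2.755]
wrist_force: [-0.6, 0.5, 6.2]
finger_gap: 27.0
finger_force: 50.0
```

```bash
for i in 1 2 3; do python3 -m inch '[{"dx":0.0003,"dy":0.0001,"dz":0,"wx":0,"wy":0,"wz":0,"gripper":0.1},{"dx":0.0006,"dy":0.0002,"dz":0,"wx":0,"wy":0,"wz":0,"gripper":0.1},{"dx":0.001,"dy":0.0003,"dz":0,"wx":0,"wy":0,"wz":0,"gripper":0.1},{"dx":0.001,"dy":0.0003,"dz":0,"wx":0,"wy":0,"wz":0,"gripper":0.1},{"dx":0.001,"dy":0.0003,"dz":0,"wx":0,"wy":0,"wz":0,"gripper":0.1}]' | grep -E "pos|force"; done
```

```text
eef_pos: [506.7, -258.3, 74.1]
wrist_force: [-3.9, -1.2, 7.4]
finger_force: 50.0
eef_pos: [507.7, -258.2, 73.6]
wrist_force: [-2.5, -4.8, 1.8]
finger_force: 50.0
eef_pos: [508.3, -258.2, 73.5]
wrist_force: [-6.4, -7.0, 1.7]
finger_force: 50.0
```

```bash
python3 -m inch '[{"dx":-0.0005,"dy":-0.0005,"dz":0,"wx":0,"wy":0,"wz":0,"gripper":0.1},{"dx":-0.001,"dy":-0.001,"dz":0,"wx":0,"wy":0,"wz":0,"gripper":0.1},{"dx":-0.001,"dy":-0.001,"dz":-0.0004,"wx":0,"wy":0,"wz":0,"gripper":0.1},{"dx":-0.001,"dy":-0.001,"dz":-0.0007,"wx":0,"wy":0,"wz":0,"gripper":0.1},{"dx":-0.001,"dy":-0.001,"dz":-0.001,"wx":0,"wy":0,"wz":0,"gripper":0.1}]'
```

```text
clock: 6.97
eef_pos: [507.8, -258.5, 72.5]
eef_rot: [-3.141, 0.0, 2.755]
wrist_force: [-2.0, -4.5, 2.4]
finger_gap: 27.0
finger_force: 50.0
```

```bash
python3 -m inch '[{"dx":-0.0002,"dy":-0.0004,"dz":0,"wx":0,"wy":0,"wz":0,"gripper":0.1},{"dx":-0.0003,"dy":-0.0008,"dz":0,"wx":0,"wy":0,"wz":0,"gripper":0.1},{"dx":-0.0003,"dy":-0.0008,"dz":-0.0007,"wx":0,"wy":0,"wz":0,"gripper":0.1},{"dx":-0.0003,"dy":-0.0008,"dz":-0.0014,"wx":0,"wy":0,"wz":0,"gripper":0.1},{"dx":-0.0003,"dy":-0.0008,"dz":-0.002,"wx":0,"wy":0,"wz":0,"gripper":0.1}]'
```

```text
clock: 7.38
eef_pos: [507.6, -258.8, 70.2]
eef_rot: [3.141, -0.0, 2.755]
wrist_force: [-0.7, -0.1, -1.7]
finger_gap: 27.2
finger_force: 50.0
```

It's free in the bore with the forces near zero, so I'll keep going down.

```bash
for i in 1 2; do python3 -m inch '[{"dx":0,"dy":0,"dz":-0.0006,"wx":0,"wy":0,"wz":0,"gripper":0.1},{"dx":0,"dy":0,"dz":-0.0012,"wx":0,"wy":0,"wz":0,"gripper":0.1},{"dx":0,"dy":0,"dz":-0.0018,"wx":0,"wy":0,"wz":0,"gripper":0.1},{"dx":0,"dy":0,"dz":-0.0024,"wx":0,"wy":0,"wz":0,"gripper":0.1},{"dx":0,"dy":0,"dz":-0.003,"wx":0,"wy":0,"wz":0,"gripper":0.1}]' | grep -E "pos|force"; done
```

```text
eef_pos: [507.6, -259.1, 67.4]
wrist_force: [-0.9, -0.2, -2.4]
finger_force: 50.0
eef_pos: [507.5, -259.3, 64.6]
wrist_force: [-2.6, -1.5, 2.1]
finger_force: 50.0
```

```bash
for i in 1 2 3; do python3 -m inch '[{"dx":0,"dy":0,"dz":-0.0006,"wx":0,"wy":0,"wz":0,"gripper":0.1},{"dx":0,"dy":0,"dz":-0.0012,"wx":0,"wy":0,"wz":0,"gripper":0.1},{"dx":0,"dy":0,"dz":-0.0018,"wx":0,"wy":0,"wz":0,"gripper":0.1},{"dx":0,"dy":0,"dz":-0.0024,"wx":0,"wy":0,"wz":0,"gripper":0.1},{"dx":0,"dy":0,"dz":-0.003,"wx":0,"wy":0,"wz":0,"gripper":0.1}]' 60| grep -E "pos|force"; done
```

```text
eef_pos: [507.6, -259.3, 61.7]
wrist_force: [-3.5, -2.7, 6.8]
finger_force: 60.0
eef_pos: [507.6, -259.4, 58.8]
wrist_force: [-4.2, -2.0, 6.5]
finger_force: 60.0
eef_pos: [507.7, -259.4, 55.9]
wrist_force: [-3.5, -1.9, 6.8]
finger_force: 60.0
```

```bash
for i in 1 2; do python3 -m inch '[{"dx":0,"dy":0,"dz":-0.0005,"wx":0,"wy":0,"wz":0,"gripper":0.1},{"dx":0,"dy":0,"dz":-0.001,"wx":0,"wy":0,"wz":0,"gripper":0.1},{"dx":0,"dy":0,"dz":-0.0015,"wx":0,"wy":0,"wz":0,"gripper":0.1},{"dx":0,"dy":0,"dz":-0.002,"wx":0,"wy":0,"wz":0,"gripper":0.1},{"dx":0,"dy":0,"dz":-0.002,"wx":0,"wy":0,"wz":0,"gripper":0.1}]' 60| grep -E "pos|force"; done
```

```text
eef_pos: [507.6, -259.3, 53.8]
wrist_force: [-3.8, -2.6, 6.0]
finger_force: 60.0
eef_pos: [507.7, -259.3, 52.7]
wrist_force: [-9.0, -0.0, 16.7]
finger_force: 60.0
```

```bash
python3 -m inch '[{"dx":0,"dy":0,"dz":-0.0003,"wx":0,"wy":0,"wz":0,"gripper":0.1},{"dx":0,"dy":0,"dz":-0.0006,"wx":0,"wy":0,"wz":0,"gripper":0.1},{"dx":0,"dy":0,"dz":-0.001,"wx":0,"wy":0,"wz":0,"gripper":0.1},{"dx":0,"dy":0,"dz":-0.001,"wx":0,"wy":0,"wz":0,"gripper":0.1},{"dx":0,"dy":0,"dz":-0.001,"wx":0,"wy":0,"wz":0,"gripper":0.1}]' 60| grep -E "pos|force"
```

```text
eef_pos: [508.1, -259.3, 52.6]
wrist_force: [-10.2, 2.7, 26.0]
finger_force: 60.0
```

The force rose 9 N per mm with no further travel, so it's home. Next I'll ease off, open the gripper, retract and check.

```bash
python3 -m inch '[{"dx":0,"dy":0,"dz":0.001,"wx":0,"wy":0,"wz":0,"gripper":0.1},{"dx":0,"dy":0,"dz":0.002,"wx":0,"wy":0,"wz":0,"gripper":0.4},{"dx":0,"dy":0,"dz":0.002,"wx":0,"wy":0,"wz":0,"gripper":0.5},{"dx":0,"dy":0,"dz":0.002,"wx":0,"wy":0,"wz":0,"gripper":0.5},{"dx":0,"dy":0,"dz":0.002,"wx":0,"wy":0,"wz":0,"gripper":0.5}]'
python3 -m inch '[{"dx":0,"dy":0,"dz":0.01,"wx":0,"wy":0,"wz":0,"gripper":0.5},{"dx":0,"dy":0,"dz":0.03,"wx":0,"wy":0,"wz":0,"gripper":0.5},{"dx":0,"dy":0,"dz":0.06,"wx":0,"wy":0,"wz":0,"gripper":0.5},{"dx":0,"dy":0,"dz":0.09,"wx":0,"wy":0,"wz":0,"gripper":0.5},{"dx":0,"dy":0,"dz":0.12,"wx":0,"wy":0,"wz":0,"gripper":0.5}]'
python3 - <<'E'
from h import *
import cv2
s=manip.camera("side")
cv2.imwrite("pics/end.png",cv2.resize(s[125:195,310:395],(680,560),interpolation=cv2.INTER_CUBIC))
for z in(44,49,71): print(proj("side",[507.6,-259.3,z]))
E
```

```text
clock: 11.13
eef_pos: [507.5, -258.8, 52.1]
eef_rot: [3.141, -0.0, 2.755]
wrist_force: [0.3, -0.4, 0.3]
finger_gap: 46.0
finger_force: 0.0
clock: 11.55
eef_pos: [507.4, -258.9, 174.4]
eef_rot: [3.141, 0.0, 2.755]
wrist_force: [0.4, 0.1, 0.7]
finger_gap: 47.1
finger_force: 0.0
[351.26533054 160.61107488]
[351.33938408 158.99034501]
[351.66856619 151.78589214]
```

View pics/end.png

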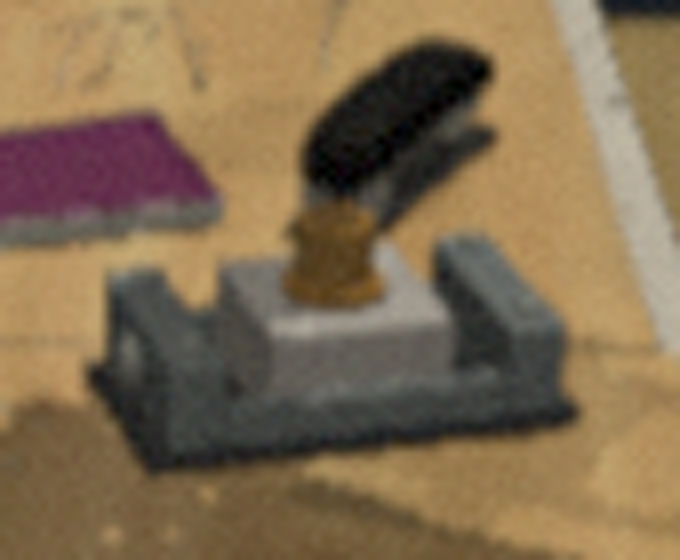

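The flange sits flat on the insert. The hub top is at about v = 151.8, matching the predicted height of 71 mm.

```bash
python3 -c "
from cell import manip
print(manip.sign_off())"
```

```text
the job is handed in; nothing more can be done
None
```

The middle-sized bushing is pressed home in the bore with its shoulder on the insert (final push about 26 N), the gripper is clear, and the job was handed in at about 11.6 s; no verdict came back.

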